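# Pair the grinder remotes with the recessed button

## Task

Seat both wireless grinder remotes fully home in the receiver box's matching cradles (round in round, oblong in oblong) and let go of them. Then take the green reset stylus from its wooden block, reach its steel tip through the yellow-framed hole and press the recessed red pairing button down, and finish there, still gripping the stylus and holding the button fully down. Do not press the button before both remotes are seated, and leave the glue can, spare drum and brush alone.

Things in the scene. Friction and masses are not known exactly. Their poses are not given: they have to be found in the camera images.
- receiver: Receiver box fixed to the bench, 130 (x) x 190 (y) x 45 mm high, grey with a black 10 mm top plate; place and yaw vary. Origin: centre of its underside, z up. In its top, along its y axis: round cradle at +60 mm, yellow-framed stylus hole at 0, oblong cradle at -60 mm. The cradles' flat grey floors are 35 mm above the bench, 10 mm below the top face
- round_cradle (a point): Centre of the floor of the round cradle, a pocket 51 mm in diameter, 10 mm deep, 3 mm chamfer at the mouth
- oblong_cradle (a point): Centre of the floor of the oblong cradle, a pocket 65 mm (along the receiver's x) by 45 mm (along its y), 10 mm deep, 3 mm chamfer at the mouth. Its axes are the receiver's
- aperture (a point): Centre of the mouth of the stylus hole in the box's top face, 45 mm above the bench: a straight vertical hole 16 mm in diameter framed by a thin yellow square; too narrow for a finger
- button_top (a point): Centre of the top of the red pairing button, 13 mm in diameter, at the bottom of the stylus hole, 21 mm below its mouth when not pressed (24 mm above the bench); moves with the button
- pair_button (a joint): Travel of the spring button in m: 0 = up, 0.005 = fully down against its stop. It takes about 1.5 N to start it and 4.5 N to hold it fully down; it springs back when let go. It counts as down beyond 0.0035
- round_remote: Loose orange round remote with a black disc on top, 46 mm in diameter, 30 mm high, about 60 g. Origin: centre of its underside, z up. Lies upright on the bench
- oblong_remote: Loose blue oblong remote with a white and a black key on top, 60 mm (its x) x 40 mm (its y) x 30 mm high, about 80 g. Origin: centre of its underside, z up. Fits its cradle either way round (half turn)
- holder: Wooden block fixed to the bench, 55 x 55 x 62 mm high, with a vertical hole 11 mm in diameter right through its middle, in which the stylus stands. Origin: centre of its underside
- stylus: Loose reset stylus, about 50 g, upright in the block: steel pin 7 mm in diameter, 55 mm long; above it a green round handle 20 mm in diameter, 62 mm long. Origin: centre of the pin's lower end; z towards the handle. The handle's shoulder rests on the block: handle 62 to 124 mm, pin end 7 mm above the bench. Lift straight up over 60 mm to clear
- stylus_tip (a point): Lower end of the stylus's steel pin (the stylus's origin)
- glue_can: Bystander: can, 66 mm in diameter, 100 mm high, standing on the bench. Origin: centre of its underside
- spare_drum: Bystander: reddish hollow abrasive drum, 70 mm in diameter, 60 mm high, standing on the bench beyond the receiver. Origin: centre of its underside
- brush: Bystander: bench brush with a blue handle, lying beyond the receiver. Origin: under its middle
Mind the look-alikes: they are no part of the job. There is more than one size of the oblong_remote; the one meant has the size given above.

How it is judged:
By the outcome, as a careful person would: the job done as asked, in the order asked, and still so for the second after the job is handed in, while the arm keeps its last pose, push and grip.
It also fails if it takes over 72 s, if anything falls off the work surface, if the arm or the gripper's body presses on something with over 40 N, if the wrist force passes 120 N, or if a joint passes its speed limit or range.

## Robot

A 7-joint arm with a two-finger parallel gripper is mounted at the origin on the work surface. World frame = base frame: x ahead of the robot, y to its left, z up, the work surface at z = 0. Lengths are in m, angles in rad, forces in N, time in s.
With the tool pointing down it reaches from about 0.4 to 0.85 m from the base axis. Payload 4.5 kg.
Tool frame: the origin (TCP) lies where the fingers leave the gripper's body, on its centre line; the fingertips stand 64 mm ahead of it and the grasp point (between the pads) lies 45 mm ahead of it; z points along the fingers, y is the line along which they close (so a half turn about z gives the same grasp; the last joint's range is limited). The gripper opens to 88 mm and grips with 3 to 60 N. Pads are 18 mm wide; open, the fingers measure 123 mm over their backs; the gripper's body (75 mm by 187 mm) begins 45 mm behind the grasp point.
Start: joints at [-1.271, 0.689, -0.195, 1.565, 0.157, 0.902, -0.215], TCP at [0.164, 0.603, 0.303] pointing down, gripper open.
Joint ranges: [-3.01, 3.01], [-0.46, 2.08], [-1.47, 1.51], [0.13, 2.56], [-1, 4.14], [0.04, 2.09], [-2.66, 2.66]. Speed limits (rad/s): [2.57, 2.57, 3.14, 3.14, 3.14, 3.14, 3.14].

## Interface

Orientations are given as a unit quaternion [x, y, z, w].
In Python, from plant import r gives the robot as it stands.
- The arm moves only by the tool play_rows, never from a script. Its arguments are lists of equal length, an entry for each row: "translation": the shift along the tool's x, y, z in m, a list of three; "delta_rot": the turn, a rotation vector about the tool's x, y, z in degrees, a list of three; "grip": the opening, from -1 (shut) to 1 (fully open). In form: {"translation": [[x, y, z], ...], "delta_rot": [[rx, ry, rz], ...], "grip": [grip, ...]}. A call has 1 to 20 rows; each row shifts and turns the commanded pose from where the row before left it, along the tool's axes as they then stand; what a row does not reach is not made up. A row lasts 1/8 s, in which the tool goes at most 62.5 mm and 10.7 degrees, less where a joint would pass 70% of its speed; a pose out of reach is approached as far as the arm can. A call with a gripper value outside its range is refused whole. The fingers move at their own pace and stop on an object; "squeeze" is the grip in N (left out, the last holds). Time passes only in rows, so rows that do not move let the fingers close. It gives the time, the measured TCP pose, the force, the opening and the grip force at its end, in the units of the state.
- r.get_state(): the state, without advancing time (a new reading comes with each control period).
- r.snapshot(name): name is "scene" or "top" or "wrist"; returns the picture (480x640x3 uint8, blue, green, red); there is no depth.
- r.get_calibration(name): a dict with "intrinsics" (3x3 intrinsics, pixels), "k1" (the pictures are not rectified: a ray, as slopes to the right and down, at radius r is drawn at 1 + k1 r^2 times it, then the intrinsics apply), "eye" and "rotation" of the camera in the world. Camera axes: x right, y up, looking along -z (the intrinsics and any distortion apply to the point x, -y, -z); pixel columns grow to the right and rows downward; lengths in m; the calibration is good to about 2 mm. A picture is of the moment at which its call begins: read the wrist's pose just before it. get_calibration takes no time and is no camera call; for the wrist camera it gives the pose at the moment of the call.
- r.finish_job(): hands the job in; it is judged then, once.
Trained networks look in the newest picture that a camera, given by its name, has taken for a name from the list of things; names that differ only in an ending like _2 or _b are one class to them, and where a whole thing is asked for, a point or a joint stands for the part that bears it (a point fixed in the world has none). Each returns a list of dicts, best first, with "confidence" (0 to 1); they miss things now and then, are a little off and sometimes report something else, mostly with a low value. They report only what shows in the picture. A call takes as long as a camera call. They do not tell look-alikes from the thing itself.
- r.look_for(camera, target): "point" ([x, y, z] in m, in world coordinates, good to about 4 mm: the middle of the surface that is visible of it).
- r.silhouettes(camera, target): "pixels" (480x640 bool, what is visible of it).
The state is a dict: "clock": time; "q": joint angles; "qd": joint speeds; "joint_torque": joint torques, N m; "tool_pos": TCP position; "eef_rot": TCP orientation; "contact_force": force on the tool from outside, world axes, zero at the start; "moment": the same for the moment, N m; "opening": opening from 0.0 (shut) to 1.0 (fully open); "finger_force": force on a finger pad.
Only numpy, scipy, OpenCV 4.12 (cv2) and the standard library are available. Lean on these libraries where they do the work, as an engineer would, in place of code of your own. Each camera call takes 0.05 s, during which the arm holds its last target. There are 200 camera calls.

## Working session

There is one attempt and no reset: what is moved stays moved. The work goes in short steps, Python scripts to look and compute and a tool call to move; the robot and the scene stay as the last step left them, time stands still between calls to the robot, and variables do not carry over. Pictures are saved under pics/ and viewed, at most 12 in all, crops included, and the job is handed in when it is done.

Besides the shell and the picture viewer there is one more tool, called after "Emit:" by a JSON object that holds its "name" and its "arguments", one argument or row to a line. play_rows: Moves the arm, as the interface text tells. Its arguments: {"type":"object","properties":{"translation":{"type":"array","items":{"type":"array","items":{"type":"number"}}},"delta_rot":{"type":"array","items":{"type":"array","items":{"type":"number"}}},"grip":{"type":"array","items":{"type":"number"}},"squeeze":{"type":"number"}},"required":["translation","delta_rot","grip"]}

```bash
ls; mkdir -p pics; python3 - <<'E'
from plant import r
import cv2,numpy as np
s=r.get_state();print({k:np.round(v,3).tolist() for k,v in s.items()})
a=[]
for c in("scene","top"):
    im=r.snapshot(c);cv2.imwrite(f"pics/{c}0.png",im)
    k=r.get_calibration(c);print(c,{q:np.round(v,3).tolist() for q,v in k.items()})
    for t in("receiver","round_remote","oblong_remote","holder","stylus","aperture","glue_can","spare_drum","brush"):
        print(c,t,[(np.round(d["point"],3).tolist(),round(d["confidence"],2)) for d in r.look_for(c,t)])
E
```

```text
pics
{'clock': 0.0, 'q': [-1.271, 0.69, -0.194, 1.566, 0.157, 0.903, -0.215], 'qd': [0.0, -0.0, -0.0, -0.001, 0.001, -0.0, -0.001], 'joint_torque': [0.0, -52.757, -1.267, -15.343, -0.053, 0.007, 0.0], 'tool_pos': [0.164, 0.603, 0.302], 'eef_rot': [0.132, 0.991, -0.001, -0.0], 'contact_force': [0.499, -0.184, -0.013], 'moment': [-0.012, -0.052, 0.036], 'finger_force': 0.0, 'opening': 1.003}
scene {'intrinsics': [[595.1, 0.0, 321.104], [0.0, 595.1, 238.299], [0.0, 0.0, 1.0]], 'k1': -0.024, 'eye': [1.213, 0.523, 0.778], 'rotation': [0.177, 0.373, 0.818, 0.401]}
scene receiver [([0.589, -0.008, 0.044], 0.63)]
scene round_remote [([0.413, -0.271, 0.025], 0.82)]
scene oblong_remote [([0.71, 0.274, 0.041], 0.94), ([0.606, 0.166, 0.041], 0.91), ([0.587, 0.285, 0.034], 0.71), ([0.659, -0.266, 0.068], 0.37)]
scene holder [([0.413, 0.299, 0.049], 0.56), ([0.415, -0.274, 0.024], 0.2)]
scene stylus [([0.405, 0.293, 0.1], 0.56), ([0.589, 0.284, 0.032], 0.53)]
scene aperture [([0.586, -0.009, 0.045], 0.9)]
scene glue_can [([0.656, -0.265, 0.07], 0.93)]
scene spare_drum [([0.778, -0.138, 0.041], 0.95)]
scene brush [([0.763, 0.142, 0.02], 0.83), ([0.402, 0.295, 0.1], 0.52)]
top {'intrinsics': [[487.779, 0.0, 321.132], [0.0, 487.779, 236.066], [0.0, 0.0, 1.0]], 'k1': -0.101, 'eye': [0.406, 0.007, 1.18], 'rotation': [-0.06, 0.059, 0.713, -0.696]}
top receiver [([0.569, -0.029, 0.047], 0.77)]
top round_remote [([0.404, -0.274, 0.031], 0.56)]
top oblong_remote [([0.586, 0.15, 0.039], 0.77), ([0.689, 0.272, 0.042], 0.7), ([0.576, 0.279, 0.029], 0.65)]
top holder [([0.392, 0.281, 0.057], 0.55)]
top stylus [([0.393, 0.284, 0.121], 0.41)]
top aperture [([0.567, -0.029, 0.047], 0.55), ([0.394, 0.284, 0.121], 0.4)]
top glue_can [([0.392, 0.285, 0.058], 0.53)]
top spare_drum [([0.778, -0.15, 0.037], 0.76)]
top brush [([0.744, 0.137, 0.022], 0.92)]
```

View pics/top0.png

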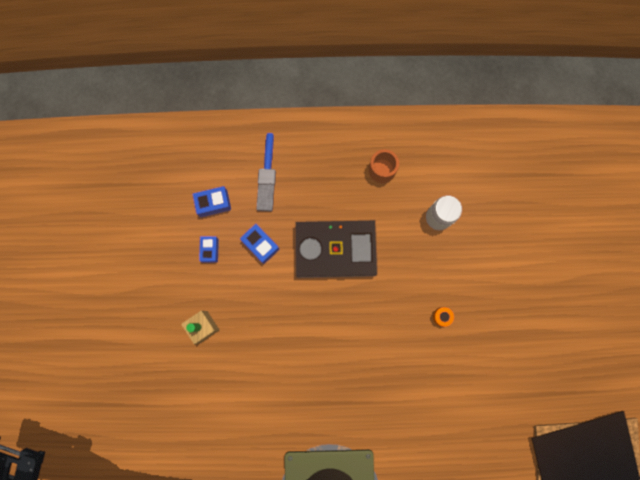

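View pics/scene0.png

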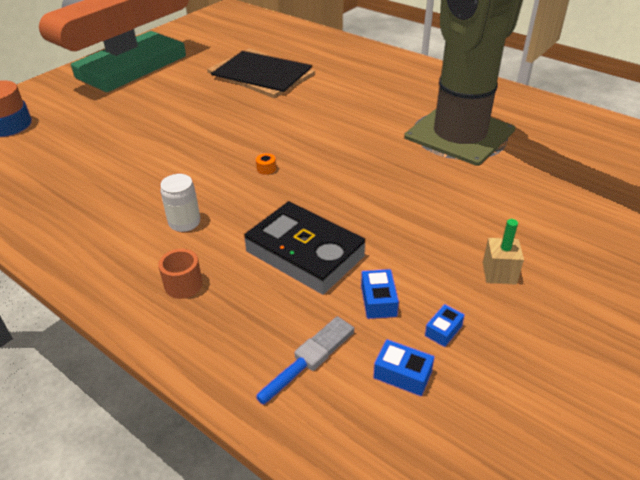

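Emit:
{"name": "play_rows", "arguments": {
  "translation": [
    [-0.042,-0.027,0],
    [-0.042,-0.027,0],
    [-0.042,-0.027,0],
    [-0.042,-0.027,0],
    [-0.042,-0.027,0],
    [-0.042,-0.027,0],
    [-0.042,-0.027,0],
    [-0.042,-0.027,0],
    [-0.042,-0.027,0],
    [-0.042,-0.027,0],
    [-0.042,-0.027,0],
    [-0.042,-0.027,0],
    [-0.042,-0.027,0],
    [0,0,0]
  ],
  "delta_rot": [
    [0,0,0],
    [0,0,0],
    [0,0,0],
    [0,0,0],
    [0,0,0],
    [0,0,0],
    [0,0,0],
    [0,0,0],
    [0,0,0],
    [0,0,0],
    [0,0,0],
    [0,0,0],
    [0,0,0],
    [0,0,0]
  ],
  "grip": [1,1,1,1,1,1,1,1,1,1,1,1,1,1]
}}

```text
clock: 2.75
tool_pos: [0.6014, 0.1157, 0.3023]
eef_rot: [0.137, 0.991, -0.001, 0.001]
contact_force: [-1.3, -0.3, -0.6]
opening: 0.996
finger_force: 0.0
```

```bash
cat > h.py <<'E'
from plant import r
import cv2,numpy as np
from scipy.spatial.transform import Rotation as R
def cal(c):
    k=r.get_calibration(c); return k,np.array(k["eye"]),R.from_quat(k["rotation"]).as_matrix() if np.size(k["rotation"])==4 else np.array(k["rotation"])
def toplane(C,px,z):
    k,e,Rm=C;px=np.atleast_2d(px).astype(float);K=np.array(k["intrinsics"])
    d=(px-K[:2,2])/[K[0,0],K[1,1]];u=d.copy()
    for _ in range(20): u=d/(1+k["k1"]*(u**2).sum(1,keepdims=True))
    w=np.c_[u[:,0],-u[:,1],-np.ones(len(u))]@Rm.T
    return (e+w*((z-e[2])/w[:,2])[:,None])[:,:2]
def proj(C,P):
    k,e,Rm=C;K=np.array(k["intrinsics"]);c=(np.atleast_2d(P)-e)@Rm
    u=np.c_[c[:,0]/-c[:,2],-c[:,1]/-c[:,2]];u*=1+k["k1"]*(u**2).sum(1,keepdims=True)
    return u*[K[0,0],K[1,1]]+K[:2,2]
def sil(c,t):
    return [(d["confidence"],np.asarray(d["pixels"],np.uint8)) for d in r.silhouettes(c,t)]
def rect(C,m,z):
    "min-area rect (centre, sides mm, yaw of long side deg) of mask projected on plane z"
    cs=max(cv2.findContours(m,0,1)[0],key=cv2.contourArea)[:,0]
    (c,wh,a)=cv2.minAreaRect((toplane(C,cs,z)*1000).astype(np.float32))
    if wh[0]<wh[1]: wh=wh[::-1];a+=90
    return np.round(c,1),np.round(wh,1),round((a+90)%180-90,1)
def delta(pos,yaw=None):
    "tool-frame shift to world TCP pos and turn about tool z so tool y lies along yaw (deg, mod 180)"
    s=r.get_state();Rm=R.from_quat(s["eef_rot"]).as_matrix()
    print("at",np.round(s["tool_pos"],4),"clock",round(s["clock"],2),"tilt z",np.round(Rm[:,2],4),"q7",round(s["q"][6],2),"F",np.round(s["contact_force"],1),"open",round(s["opening"],3))
    yc=np.degrees(np.arctan2(Rm[1,1],Rm[0,1]))
    print("shift tool",np.round(Rm.T@(np.array(pos)-s["tool_pos"]),4),"yawY",round(yc,2))
    if yaw is not None: print("turn rz",round(-((yaw-yc+90)%180-90),2))
E
python3 - <<'E'
from h import *
delta([.6,.12,.3])
s=r.get_state();C=cal("wrist");im=r.snapshot("wrist");cv2.imwrite("pics/w1.png",im)
print("eye",np.round(C[1],3),"look",np.round(-C[2][:,2],3))
for t,z in(("receiver",.045),("oblong_remote",.03),("holder",.062),("stylus",.124),("aperture",.045)):
    print(t,[(np.round(d["point"],3).tolist(),round(d["confidence"],2)) for d in r.look_for("wrist",t)])
    for c,m in sil("wrist",t):
        ys,xs=np.nonzero(m)
        if len(xs)>20: print("   ",round(c,2),xs.mean().round(),ys.mean().round(),*rect(C,m,z))
E
```

```text
at [0.6014 0.1157 0.3023] clock 2.75 tilt z [ 0.0018 -0.0029 -1.    ] q7 0.84 F [-1.3 -0.3 -0.6] open 0.996
shift tool [0.0025 0.0037 0.0023] yawY 74.29
eye [0.531 0.137 0.385] look [ 0.27  -0.078 -0.96 ]
receiver [([0.566, -0.019, 0.043], 0.71)]
    0.94 163.0 214.0 [571.4 -23.3] [199.9 131.4] 89.9
oblong_remote [([0.689, 0.268, 0.04], 0.89), ([0.586, 0.152, 0.043], 0.59), ([0.579, 0.276, 0.029], 0.58), ([0.731, 0.136, 0.016], 0.18)]
    0.83 509.0 254.0 [693.5 272.4] [88.  71.4] -77.8
    0.8 361.0 180.0 [589.4 155.3] [84.3 56.2] 42.5
    0.65 493.0 130.0 [577.8 275.7] [60.3 47.9] -1.1
    0.31 163.0 214.0 [573.5 -30. ] [207.8 136.7] 89.8
holder []
stylus []
aperture []
    0.57 163.0 214.0 [571.3 -22.9] [198.3 130.5] 89.8
```

View pics/w1.png

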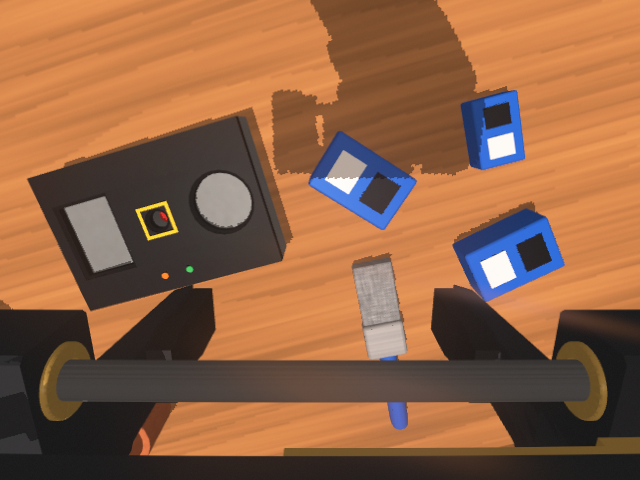

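The three oblongs are at wrist-image pixels (362,182), (509,254) and (493,130). The first two measure about 84x56 mm and sit ~42 mm high. The one at (493,130) measures ~60 mm long and 30 mm high, so it fits. The scene camera disagrees with top and wrist by ~20 mm, so I won't use it. I'll go closer and confirm.

Emit:
{"name": "play_rows", "arguments": {
  "translation": [
    [0.016,0.036,0.025],
    [0.016,0.036,0.025],
    [0.016,0.036,0.025],
    [0.016,0.036,0.025],
    [0,0,0],
    [0,0,0],
    [0,0,0]
  ],
  "delta_rot": [
    [0,0,0],
    [0,0,0],
    [0,0,0],
    [0,0,0],
    [0,0,-8],
    [0,0,-8],
    [0,0,0]
  ],
  "grip": [1,1,1,1,1,1,1]
}}

```text
clock: 4.18
tool_pos: [0.5748, 0.2768, 0.2026]
eef_rot: [-0.006, 1.0, 0.0, -0.0]
contact_force: [-0.8, 0.0, -0.8]
opening: 0.998
finger_force: 0.0
```

```bash
cat >> h.py <<'E'
from scipy.optimize import minimize
def pts(shape,x,y,yaw):
    if shape[0]=="box":
        _,a,b,h=shape;P=np.array([[i*a/2,j*b/2] for i in(-1,1) for j in(-1,1)])
        c,s=np.cos(yaw),np.sin(yaw);P=P@np.array([[c,s],[-s,c]])
    else:
        _,d,h=shape;t=np.arange(0,2*np.pi,.1);P=np.c_[np.cos(t),np.sin(t)]*d/2
    P=P+[x,y];return np.r_[np.c_[P,0*P[:,0]],np.c_[P,0*P[:,0]+h]]
def fit(C,m,shape,x0,steps=(.01,.01,.15)):
    "fit x,y,yaw of solid to mask by soft IoU; returns pose, IoU"
    S=4;
    def hull(p): return cv2.convexHull(proj(C,pts(shape,*p)).astype(np.float32))[:,0]
    M=m.astype(bool)
    def cost(p):
        q=np.zeros(m.shape,np.uint8);cv2.fillPoly(q,[np.round(hull(p)*256).astype(np.int32)],255,cv2.LINE_AA,8)
        q=q/255.;return -np.minimum(q,M).sum()/np.maximum(q,M).sum()
    x0=np.array(x0,float);sx=np.vstack([x0]+[x0+np.eye(3)[i]*steps[i] for i in range(3)])
    o=minimize(cost,x0,method="Nelder-Mead",options=dict(initial_simplex=sx,xatol=1e-5,fatol=1e-5,maxiter=400))
    return np.round([*o.x[:2],np.degrees(o.x[2])],4),round(-o.fun,3)
E
python3 - <<'E'
from h import *
C=cal("wrist");im=r.snapshot("wrist")
for c,m in sil("wrist","oblong_remote"):
    ys,xs=np.nonzero(m);
    if len(xs)<100: continue
    x0=toplane(C,[xs.mean(),ys.mean()],.02)[0]
    print(round(c,2),xs.mean().round(),ys.mean().round())
    for sh in(("box",.06,.04,.03),("box",.084,.056,.042)):print("  ",sh,*max((fit(C,m,sh,[*x0,a]) for a in(0,.5,1.2,-.6)),key=lambda t:t[1]))
cv2.imwrite("pics/w2.png",im[:320])
delta([.578,.274,.078],90)
E
```

```text
0.94 141.0 246.0
   ('box', 0.06, 0.04, 0.03) [ 0.587   0.1472 60.4992] 0.625
   ('box', 0.084, 0.056, 0.042) [ 0.5903  0.1571 46.8249] 0.816
0.71 20.0 230.0
   ('box', 0.06, 0.04, 0.03) [0.5992 0.0479 0.6457] 0.592
   ('box', 0.084, 0.056, 0.042) [0.5831 0.0397 0.6377] 0.75
0.66 325.0 237.0
   ('box', 0.06, 0.04, 0.03) [ 0.579   0.2802 -1.0435] 0.952
   ('box', 0.084, 0.056, 0.042) [  0.5857   0.2768 -20.1498] 0.468
0.63 314.0 390.0
   ('box', 0.06, 0.04, 0.03) [0.6997 0.2783 7.6257] 0.342
   ('box', 0.084, 0.056, 0.042) [  0.6968   0.2761 102.3611] 0.431
at [0.5749 0.2767 0.2028] clock 4.28 tilt z [ 1.e-04  2.e-04 -1.e+00] q7 0.78 F [-0.3 -0.5  0.1] open 0.999
shift tool [-0.003  -0.0027  0.1248] yawY 90.61
turn rz 0.61
```

View pics/w2.png

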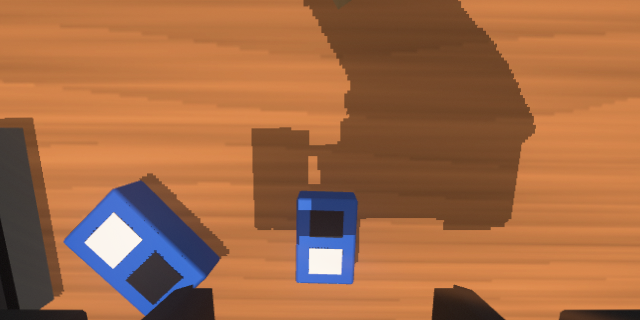

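The enlarged view shows the remote at (326,237) next to a clearly bigger one at (143,250). It fits 60x40x30 with IoU 0.95, so it is the one meant. Grasping it.

Emit:
{"name": "play_rows", "arguments": {
  "translation": [
    [-0.004,0.003,0],
    [0,0,0.03],
    [0,0,0.03],
    [0,0,0.03],
    [0,0,0.02],
    [0,0,0.015],
    [0,0,0],
    [0,0,0],
    [0,0,0],
    [0,0,0],
    [0,0,0],
    [0,0,0]
  ],
  "delta_rot": [
    [0,0,1.6],
    [0,0,0],
    [0,0,0],
    [0,0,0],
    [0,0,0],
    [0,0,0],
    [0,0,0],
    [0,0,0],
    [0,0,0],
    [0,0,0],
    [0,0,0],
    [0,0,0]
  ],
  "grip": [0.4,0.4,0.4,0.4,0.4,0.4,0.4,-1,-1,-1,-1,-1],
  "squeeze": 15
}}

```text
clock: 5.78
tool_pos: [0.5793, 0.2799, 0.0786]
eef_rot: [0.007, 1.0, 0.0, 0.001]
contact_force: [-0.7, -0.3, 7.0]
opening: 0.449
finger_force: 15.0
```

Emit:
{"name": "play_rows", "arguments": {
  "translation": [
    [0,0,-0.02],
    [0,0,-0.04],
    [0,0,-0.04],
    [0,0,-0.02],
    [-0.01,-0.05,-0.017],
    [-0.01,-0.05,-0.017],
    [-0.01,-0.05,-0.017],
    [-0.01,-0.05,-0.017],
    [-0.01,-0.05,-0.017],
    [-0.01,-0.05,-0.017],
    [0,0,0],
    [0,0,0],
    [0,0,0]
  ],
  "delta_rot": [
    [0,0,0],
    [0,0,0],
    [0,0,0],
    [0,0,0],
    [0,0,0],
    [0,0,0],
    [0,0,0],
    [0,0,0],
    [0,0,0],
    [0,0,0],
    [0,0,0],
    [0,0,0],
    [0,0,0]
  ],
  "grip": [-1,-1,-1,-1,-1,-1,-1,-1,-1,-1,-1,-1,-1]
}}

```text
clock: 7.4
tool_pos: [0.634, -0.0189, 0.2997]
eef_rot: [0.006, 1.0, 0.001, -0.0]
contact_force: [-0.3, 0.1, -1.0]
opening: 0.452
finger_force: 15.0
```

```bash
python3 - <<'E'
from h import *
C=cal("wrist");im=r.snapshot("wrist");cv2.imwrite("pics/w3.png",im)
for c,m in sil("wrist","receiver")[:1]:
    print(round(c,2),*fit(C,m,("box",.13,.19,.045),[.571,-.023,0]))
Ct=cal("top");r.snapshot("top")
for c,m in sil("top","receiver")[:1]:
    print("top",round(c,2),*fit(Ct,m,("box",.13,.19,.045),[.571,-.023,0]))
# yellow frame centre
h=cv2.cvtColor(im,cv2.COLOR_BGR2HSV);y=cv2.inRange(h,(22,120,120),(35,255,255))
n,l,st,ce=cv2.connectedComponentsWithStats(y);i=1+st[1:,4].argmax()
print("frame px",ce[i],st[i],rect(C,(l==i).astype(np.uint8),.045))
# cradles floors: grey
g=cv2.inRange(h,(0,0,90),(180,60,200));n,l,st,ce=cv2.connectedComponentsWithStats(g)
for i in range(1,n):
    if 1200<st[i,4]<30000: print("grey",ce[i].round(),st[i],*rect(C,(l==i).astype(np.uint8),.035))
delta([.571,-.083,.2],90)
E
```

```text
0.74 [ 0.5717 -0.0265 -0.3686] 0.984
top 0.96 [ 0.5707 -0.0146  0.0597] 0.626
frame px [315.66176471 119.25      ] [307 118  21   4  68] (array([558.3, -20.7]), array([16.2,  2.3]), 89.4)
grey [239. 134.] [ 210   95   58   81 4178] [570.8 -86.9] [65.6 44.5] -0.4
grey [382. 135.] [ 353  104   59   62 2843] [571.4  33.5] [49.7 49.3] -44.4
grey [ 37. 226.] [   0  187   84   93 5426] [ 647.2 -285.1] [106.5  67.5] -66.9
grey [483. 274.] [ 455  239   56   71 2105] [699.6 131.9] [70.5 42.8] -3.1
grey [333. 384.] [ 241  370  199   32 3675] [ 8.183e+02 -7.000e-01] [203.5  37.2] 89.3
at [ 0.6343 -0.0199  0.2995] clock 7.6 tilt z [-6.e-04  3.e-04 -1.e+00] q7 1.25 F [ 0.2  0.1 -1.3] open 0.45
shift tool [ 0.0624 -0.0639  0.0995] yawY 89.28
turn rz -0.72
```

View pics/w3.png

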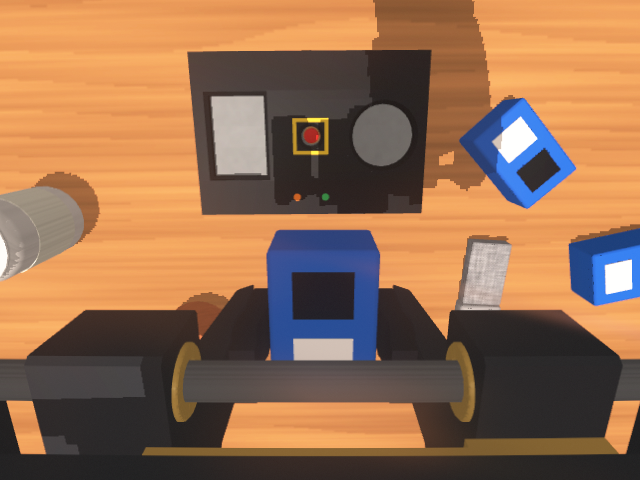

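Emit:
{"name": "play_rows", "arguments": {
  "translation": [
    [0.0156,-0.017,0.025],
    [0.0156,-0.017,0.025],
    [0.0156,-0.017,0.025],
    [0.0156,-0.017,0.025],
    [0,0,0.03],
    [0,0,0.02],
    [0,0,0]
  ],
  "delta_rot": [
    [0,0,0],
    [0,0,0],
    [0,0,0],
    [0,0,0],
    [0,0,-0.3],
    [0,0,0],
    [0,0,0]
  ],
  "grip": [-1,-1,-1,-1,-1,-1,-1]
}}

```text
clock: 8.48
tool_pos: [0.5704, -0.0876, 0.1484]
eef_rot: [0.004, 1.0, 0.0, -0.001]
contact_force: [-0.2, -0.2, -0.2]
opening: 0.454
finger_force: 15.0
```

```bash
python3 - <<'E'
from h import *
delta([.571,-.087,.113],89.6)
E
```

```text
at [ 0.5704 -0.0876  0.1484] clock 8.47 tilt z [-3.e-03  3.e-04 -1.e+00] q7 1.23 F [-0.2 -0.2 -0.2] open 0.454
shift tool [-0.0007  0.0006  0.0354] yawY 89.52
turn rz -0.08
```

Emit:
{"name": "play_rows", "arguments": {
  "translation": [
    [0,0.0005,0.01],
    [0,0,0.01],
    [0,0,0.008],
    [0,0,0.006],
    [0,0,0.002],
    [0,0,0]
  ],
  "delta_rot": [
    [0,0,0],
    [0,0,0],
    [0,0,0],
    [0,0,0],
    [0,0,0],
    [0,0,0]
  ],
  "grip": [-1,-1,-1,-1,-1,-1]
}}

```text
clock: 9.22
tool_pos: [0.5712, -0.0876, 0.1138]
eef_rot: [0.005, 1.0, 0.0, 0.0]
contact_force: [-0.4, 0.6, -0.8]
opening: 0.45
finger_force: 15.0
```

Emit:
{"name": "play_rows", "arguments": {
  "translation": [
    [0,0,0.001],
    [0,0,0],
    [0,0,0],
    [0,0,0],
    [0,0,0],
    [0,0,-0.03],
    [0,0,-0.04],
    [0,0,-0.04],
    [0,0,-0.03],
    [0,0,0]
  ],
  "delta_rot": [
    [0,0,0],
    [0,0,0],
    [0,0,0],
    [0,0,0],
    [0,0,0],
    [0,0,0],
    [0,0,0],
    [0,0,0],
    [0,0,0],
    [0,0,0]
  ],
  "grip": [-1,-1,0.4,0.4,0.4,0.4,0.4,0.4,0.4,0.4]
}}

```text
clock: 10.48
tool_pos: [0.5723, -0.0877, 0.2548]
eef_rot: [0.005, 1.0, -0.0, 0.002]
contact_force: [-0.8, -0.7, -0.7]
opening: 0.698
finger_force: 0.0
```

```bash
python3 - <<'E'
from h import *
C=cal("wrist");im=r.snapshot("wrist");cv2.imwrite("pics/w4.png",im)
def shifted(C,z): k,e,Rm=C; return k,e-[0,0,z],Rm
for c,m in sil("wrist","oblong_remote")[:3]:
    ys,xs=np.nonzero(m);print(round(c,2),xs.mean(),ys.mean())
    for z,h in((.045,.02),(.048,.02),(.055,.02)): print(z,*fit(shifted(C,z),m,("box",.06,.04,h),[.571,-.087,0]))
print([(np.round(d["point"],3),round(d["confidence"],2)) for d in r.look_for("wrist","oblong_remote")])
r.snapshot("top")
for t in("round_remote","oblong_remote"):print([(np.round(d["point"],3),round(d["confidence"],2)) for d in r.look_for("top",t)])
delta([.41,-.275,.25],90)
E
```

```text
0.84 605.3395113732098 227.5071609098568
0.045 [ 0.571 -0.087  0.   ] 0.0
0.048 [ 0.571 -0.087  0.   ] 0.0
0.055 [ 0.571 -0.087  0.   ] 0.0
0.61 322.4699398797595 221.37915831663327
0.045 [ 0.5698 -0.0862 -0.7277] 0.969
0.048 [ 0.5689 -0.0862 -0.7214] 0.957
0.055 [ 0.5678 -0.0863 -0.4562] 0.916
[(array([0.577, 0.134, 0.039]), 0.92), (array([ 0.568, -0.09 ,  0.067]), 0.82)]
[]
[(array([0.587, 0.153, 0.04 ]), 0.91), (array([0.693, 0.272, 0.038]), 0.79), (array([ 0.554, -0.084,  0.07 ]), 0.77)]
at [ 0.5705 -0.0876  0.2514] clock 10.78 tilt z [-2.5e-03  2.0e-04 -1.0e+00] q7 1.3 F [ 1.   0.1 -1.4] open 0.701
shift tool [ 0.1588 -0.1888  0.0018] yawY 89.48
turn rz -0.52
```

View pics/w4.png

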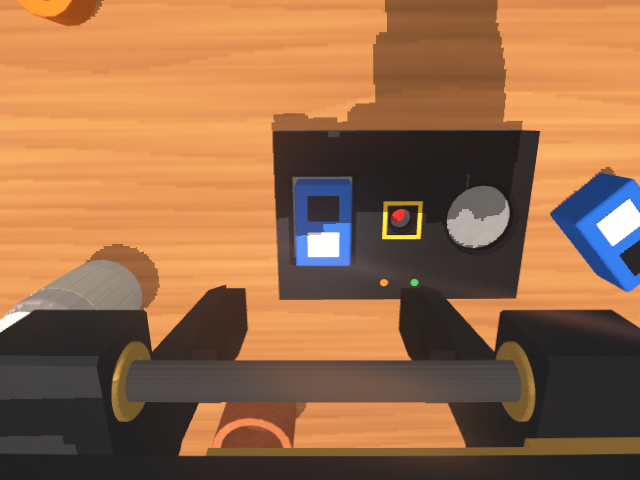

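The oblong remote sits flat in its cradle at (322,222). Next is the round one, visible at the upper left.

Emit:
{"name": "play_rows", "arguments": {
  "translation": [
    [0.032,-0.037,0],
    [0.032,-0.037,0.01],
    [0.032,-0.037,0.01],
    [0.032,-0.037,0.015],
    [0.032,-0.037,0.015],
    [0,0,0],
    [0,0,0]
  ],
  "delta_rot": [
    [0,0,0],
    [0,0,0],
    [0,0,0],
    [0,0,0],
    [0,0,0],
    [0,0,0],
    [0,0,0]
  ],
  "grip": [0.6,0.6,0.6,0.6,0.6,0.6,0.6]
}}

```text
clock: 11.65
tool_pos: [0.4099, -0.2707, 0.2024]
eef_rot: [0.005, 1.0, 0.001, 0.0]
contact_force: [1.0, 0.6, 0.4]
opening: 0.8
finger_force: 0.0
```

```bash
python3 - <<'E'
from h import *
C=cal("wrist");im=r.snapshot("wrist")
for c,m in sil("wrist","round_remote")[:2]:
    ys,xs=np.nonzero(m);print(round(c,2),xs.mean(),ys.mean(),len(xs))
    p=fit(C,m,("cyl",.046,.03),[.41,-.274,0]);print(*p)
h=cv2.cvtColor(im,cv2.COLOR_BGR2HSV);o=cv2.inRange(h,(5,180,90),(22,255,255))
o=cv2.morphologyEx(o,cv2.MORPH_OPEN,np.ones((5,5)))
n,l,st,ce=cv2.connectedComponentsWithStats(o);print([(ce[i].round(),st[i,4]) for i in range(1,n) if st[i,4]>500][:6])
delta([*p[0][:2],.078],90)
E
```

```text
0.9 310.07678002125397 223.66498405951117 3764
[ 0.4037 -0.277   3.0743] 0.896
[(array([310., 222.]), np.int32(2965))]
at [ 0.4108 -0.27    0.2028] clock 11.75 tilt z [ 1.5e-03  8.0e-04 -1.0e+00] q7 1.56 F [ 0.4  0.7 -0.6] open 0.8
shift tool [ 0.0072 -0.0072  0.1248] yawY 89.61
turn rz -0.39
```

Emit:
{"name": "play_rows", "arguments": {
  "translation": [
    [0.007,-0.007,0.02],
    [0,0,0.02],
    [0,0,0]
  ],
  "delta_rot": [
    [0,0,0],
    [0,0,0],
    [0,0,0]
  ],
  "grip": [0.6,0.6,0.6]
}}

```text
clock: 12.12
tool_pos: [0.4029, -0.2768, 0.162]
eef_rot: [0.003, 1.0, 0.001, -0.001]
contact_force: [0.1, -0.7, -0.2]
opening: 0.8
finger_force: 0.0
```

```bash
python3 - <<'E'
from h import *
C=cal("wrist");im=r.snapshot("wrist")
for c,m in sil("wrist","round_remote")[:1]:
    m=cv2.morphologyEx(m,cv2.MORPH_CLOSE,np.ones((15,15)))
    p=fit(C,m,("cyl",.046,.03),[.404,-.277,0]);print(*p)
    v=im.copy();v[m>0,0]=255;cv2.polylines(v,[cv2.convexHull(proj(C,pts(("cyl",.046,.03),*p[0][:2],0)).astype(np.int32))],1,(0,255,0));cv2.imwrite("pics/w5.png",np.hstack([im,v])[60:320,170:][:, :].copy()[:, :800])
delta([*p[0][:2],.078],90)
E
```

```text
[ 0.404  -0.2773  3.5752] 0.942
at [ 0.4033 -0.2773  0.1631] clock 12.22 tilt z [ 9.e-04  2.e-04 -1.e+00] q7 1.53 F [-0.9 -0.1  0.1] open 0.801
shift tool [-0.0006  0.      0.0851] yawY 89.58
turn rz -0.42
```

View pics/w5.png

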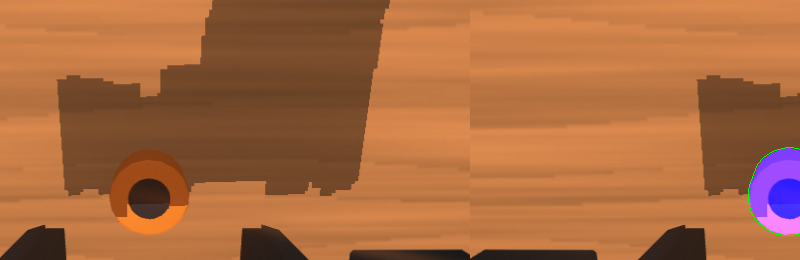

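The round remote is at crop (150,195) and the fitted outline follows it. Grasping.

Emit:
{"name": "play_rows", "arguments": {
  "translation": [
    [0,0,0.03],
    [0,0,0.03],
    [0,0,0.015],
    [0,0,0.01],
    [0,0,0],
    [0,0,0],
    [0,0,0],
    [0,0,0],
    [0,0,0],
    [0,0,-0.02],
    [0,0,-0.04],
    [0,0,-0.04],
    [0,0,0]
  ],
  "delta_rot": [
    [0,0,0],
    [0,0,0],
    [0,0,0],
    [0,0,0],
    [0,0,0],
    [0,0,0],
    [0,0,0],
    [0,0,0],
    [0,0,0],
    [0,0,0],
    [0,0,0],
    [0,0,0],
    [0,0,0]
  ],
  "grip": [0.6,0.6,0.6,0.6,0.6,-1,-1,-1,-1,-1,-1,-1,-1],
  "squeeze": 15
}}

```text
clock: 13.85
tool_pos: [0.4032, -0.2788, 0.1799]
eef_rot: [0.005, 1.0, -0.001, 0.002]
contact_force: [-0.0, 0.8, -0.4]
opening: 0.518
finger_force: 15.0
```

```bash
python3 - <<'E'
from h import *
delta([.5712,.0333,.15],90)
E
```

```text
at [ 0.4032 -0.2788  0.1799] clock 13.85 tilt z [ 0.0045 -0.002  -1.    ] q7 1.53 F [-0.   0.8 -0.4] open 0.518
shift tool [-0.1647  0.3138  0.03  ] yawY 89.43
turn rz -0.57
```

Emit:
{"name": "play_rows", "arguments": {
  "translation": [
    [-0.0205,0.039,0],
    [-0.0205,0.039,0],
    [-0.0205,0.039,0],
    [-0.0205,0.039,0],
    [-0.0205,0.039,0],
    [-0.0205,0.039,0],
    [-0.0205,0.039,0],
    [-0.0205,0.039,0],
    [0,0.001,0.03],
    [0,0,0]
  ],
  "delta_rot": [
    [0,0,0],
    [0,0,0],
    [0,0,0],
    [0,0,0],
    [0,0,0],
    [0,0,0],
    [0,0,0],
    [0,0,0],
    [0,0,0],
    [0,0,0]
  ],
  "grip": [-1,-1,-1,-1,-1,-1,-1,-1,-1,-1]
}}

```text
clock: 15.1
tool_pos: [0.5671, 0.0334, 0.1449]
eef_rot: [0.004, 1.0, -0.001, -0.003]
contact_force: [-0.2, -0.4, -0.9]
opening: 0.519
finger_force: 15.0
```

```bash
python3 - <<'E'
from h import *
delta([.5707,.0333,.113],90)
E
```

```text
at [0.5671 0.0334 0.1449] clock 15.1 tilt z [-0.0065 -0.0017 -1.    ] q7 1.06 F [-0.2 -0.4 -0.9] open 0.519
shift tool [-0.0038 -0.      0.0318] yawY 89.55
turn rz -0.45
```

Emit:
{"name": "play_rows", "arguments": {
  "translation": [
    [-0.002,0,0],
    [0,0,0],
    [0,0,0]
  ],
  "delta_rot": [
    [0,0,0],
    [0,0,0],
    [0,0,0]
  ],
  "grip": [-1,-1,-1]
}}

```text
clock: 15.48
tool_pos: [0.5715, 0.0329, 0.1484]
eef_rot: [0.005, 1.0, 0.0, 0.001]
contact_force: [-0.9, 1.3, -1.1]
opening: 0.515
finger_force: 15.0
```

```bash
python3 - <<'E'
from h import *
delta([.5707,.0333,.113],90)
E
```

```text
at [0.5715 0.0329 0.1484] clock 15.47 tilt z [ 1.1e-03  1.0e-04 -1.0e+00] q7 1.06 F [-0.9  1.3 -1.1] open 0.515
shift tool [0.0008 0.0004 0.0354] yawY 89.42
turn rz -0.58
```

Settled and within 1 mm. Inserting.

Emit:
{"name": "play_rows", "arguments": {
  "translation": [
    [0.0008,0.0004,0.01],
    [0,0,0.01],
    [0,0,0.008],
    [0,0,0.006],
    [0,0,0.002],
    [0,0,0],
    [0,0,0]
  ],
  "delta_rot": [
    [0,0,0],
    [0,0,0],
    [0,0,0],
    [0,0,0],
    [0,0,0],
    [0,0,0],
    [0,0,0]
  ],
  "grip": [-1,-1,-1,-1,-1,-1,-1]
}}

```text
clock: 16.35
tool_pos: [0.5702, 0.0338, 0.1127]
eef_rot: [0.005, 1.0, -0.0, -0.0]
contact_force: [-2.5, 0.0, 10.0]
opening: 0.522
finger_force: 15.0
```

Emit:
{"name": "play_rows", "arguments": {
  "translation": [
    [0,0,0],
    [0,0,0],
    [0,0,0],
    [0,0,-0.03],
    [0,0,-0.04],
    [0,0,-0.04],
    [0,0,-0.03],
    [0,0,0],
    [0,0,0]
  ],
  "delta_rot": [
    [0,0,0],
    [0,0,0],
    [0,0,0],
    [0,0,0],
    [0,0,0],
    [0,0,0],
    [0,0,0],
    [0,0,0],
    [0,0,0]
  ],
  "grip": [0.5,0.5,0.5,0.5,0.5,0.5,0.5,0.5,0.5]
}}

```text
clock: 17.48
tool_pos: [0.5699, 0.0336, 0.2508]
eef_rot: [0.005, 1.0, -0.0, -0.001]
contact_force: [-0.0, 0.4, 0.0]
opening: 0.748
finger_force: 0.0
```

```bash
python3 - <<'E'
from h import *
C=cal("wrist");im=r.snapshot("wrist");cv2.imwrite("pics/w6.png",im[:340])
def shifted(C,z): k,e,Rm=C; return k,e-[0,0,z],Rm
for t,sh,x0 in(("round_remote",("cyl",.046,.02),[.571,.033,0]),("oblong_remote",("box",.06,.04,.02),[.57,-.087,0])):
  for c,m in sil("wrist",t):
    m=cv2.morphologyEx(m,cv2.MORPH_CLOSE,np.ones((15,15)))
    for z in(.045,.048,.052): print(t,z,*fit(shifted(C,z),m,sh,x0))
  print([np.round(d["point"],3) for d in r.look_for("wrist",t)])
delta([.392,.282,.25],90)
E
```

```text
round_remote 0.045 [0.5704 0.0352 1.4839] 0.928
round_remote 0.048 [0.5698 0.0347 4.0225] 0.909
round_remote 0.052 [0.5689 0.0342 4.0661] 0.885
[array([0.568, 0.039, 0.063])]
oblong_remote 0.045 [ 0.5699 -0.0844 -0.8951] 0.958
oblong_remote 0.048 [ 0.5689 -0.083  -0.4261] 0.958
oblong_remote 0.052 [ 0.5686 -0.0812 -0.5113] 0.953
oblong_remote 0.045 [ 0.57  -0.087  0.   ] 0.0
oblong_remote 0.048 [ 0.57  -0.087  0.   ] 0.0
oblong_remote 0.052 [ 0.57  -0.087  0.   ] 0.0
[array([ 0.569, -0.081,  0.066]), array([0.578, 0.145, 0.043])]
at [0.57   0.0338 0.2507] clock 17.73 tilt z [-1.9e-03 -1.0e-04 -1.0e+00] q7 1.12 F [-1.   0.  -0.5] open 0.749
shift tool [0.1802 0.2466 0.001 ] yawY 89.48
turn rz -0.52
```

View pics/w6.png

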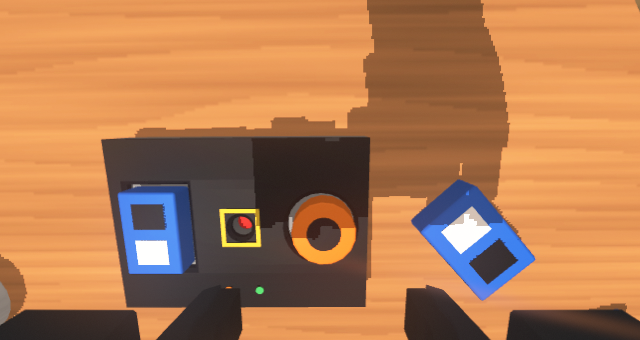

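Both remotes are flat in their cradles, oblong at (155,230) and round at (322,228). The stylus is next.

Emit:
{"name": "play_rows", "arguments": {
  "translation": [
    [0.03,0.041,0],
    [0.03,0.041,0],
    [0.03,0.041,0],
    [0.03,0.041,0],
    [0.03,0.041,0],
    [0.03,0.041,0],
    [0,0,0],
    [0,0,0],
    [0,0,0]
  ],
  "delta_rot": [
    [0,0,0],
    [0,0,0],
    [0,0,0],
    [0,0,0],
    [0,0,0],
    [0,0,0],
    [0,0,0],
    [0,0,0],
    [0,0,0]
  ],
  "grip": [0.5,0.5,0.5,0.5,0.5,0.5,0.5,0.5,0.5]
}}

```text
clock: 18.85
tool_pos: [0.3936, 0.28, 0.2515]
eef_rot: [0.006, 1.0, -0.001, 0.0]
contact_force: [0.2, -0.9, -0.3]
opening: 0.751
finger_force: 0.0
```

```bash
python3 - <<'E'
from h import *
C=cal("wrist");im=r.snapshot("wrist")
def shifted(C,z): k,e,Rm=C; return k,e-[0,0,z],Rm
h=cv2.cvtColor(im,cv2.COLOR_BGR2HSV);g=cv2.inRange(h,(45,120,40),(80,255,255))
n,l,st,ce=cv2.connectedComponentsWithStats(g);i=1+st[1:,4].argmax();m=(l==i).astype(np.uint8);print(st[i],ce[i])
p=fit(shifted(C,.062),m,("cyl",.02,.062),[.392,.284,0]);print("green",*p)
for c,m in sil("wrist","stylus")[:2]: print("sil",round(c,2),*fit(shifted(C,.062),m,("cyl",.02,.062),[.392,.284,0]))
for c,m in sil("wrist","holder")[:2]:
    print("holder",round(c,2),*max((fit(C,m,("box",.055,.055,.062),[.392,.284,a]) for a in(0.,.6)),key=lambda t:t[1]))
cv2.imwrite("pics/w7.png",im[:340])
delta([*p[0][:2],.147],90)
E
```

```text
[ 328  217   35   58 1561] [343.48366432 246.43625881]
green [ 0.393   0.2941 -2.5027] 0.859
sil 0.95 [ 0.3935  0.2939 -3.0747] 0.909
holder 0.56 [ 0.3935  0.294  33.2107] 0.762
at [0.3934 0.2804 0.2516] clock 19.0 tilt z [ 1.e-04 -4.e-04 -1.e+00] q7 0.56 F [-0.3 -0.2  1.1] open 0.751
shift tool [0.0006 0.0137 0.1046] yawY 89.34
turn rz -0.66
```

View pics/w7.png

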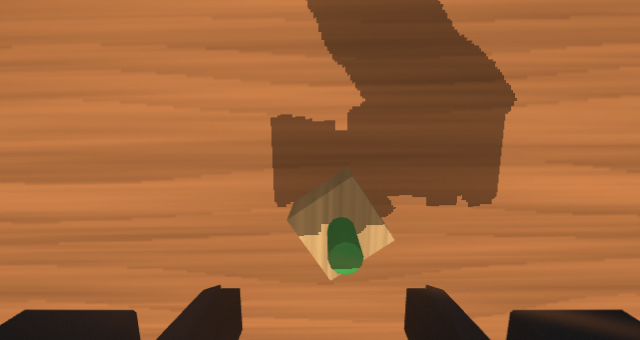

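Emit:
{"name": "play_rows", "arguments": {
  "translation": [
    [0,0.0137,0],
    [0,0,0.03],
    [0,0,0.03],
    [0,0,0.03],
    [0,0,0.015],
    [0,0,0],
    [0,0,0]
  ],
  "delta_rot": [
    [0,0,0],
    [0,0,0],
    [0,0,0],
    [0,0,0],
    [0,0,0],
    [0,0,0],
    [0,0,0]
  ],
  "grip": [0.5,0.5,0.5,0.5,0.5,0.5,0.5]
}}

```text
clock: 19.88
tool_pos: [0.3931, 0.2959, 0.1472]
eef_rot: [0.004, 1.0, 0.001, 0.0]
contact_force: [-0.5, -0.4, -0.5]
opening: 0.746
finger_force: 0.0
```

```bash
python3 - <<'E'
from h import *
delta([.3933,.294,.147],90)
E
```

```text
at [0.3931 0.2959 0.1472] clock 19.88 tilt z [ 8.0e-04  1.1e-03 -1.0e+00] q7 0.47 F [-0.5 -0.4 -0.5] open 0.746
shift tool [-0.0002 -0.0019  0.0002] yawY 89.48
turn rz -0.52
```

Emit:
{"name": "play_rows", "arguments": {
  "translation": [
    [0,-0.001,0],
    [0,0,0],
    [0,0,0],
    [0,0,0],
    [0,0,0],
    [0,0,0],
    [0,0,0]
  ],
  "delta_rot": [
    [0,0,0],
    [0,0,0],
    [0,0,0],
    [0,0,0],
    [0,0,0],
    [0,0,0],
    [0,0,0]
  ],
  "grip": [0.5,-1,-1,-1,-1,-1,-1],
  "squeeze": 30
}}

```text
clock: 20.75
tool_pos: [0.3928, 0.2941, 0.1467]
eef_rot: [0.005, 1.0, -0.0, -0.0]
contact_force: [-0.3, 0.3, 0.4]
opening: 0.219
finger_force: 30.0
```

Emit:
{"name": "play_rows", "arguments": {
  "translation": [
    [0,0,-0.015],
    [0,0,-0.02],
    [0,0,-0.03],
    [0,0,-0.03],
    [-0.022,-0.04,0],
    [-0.022,-0.04,0],
    [-0.022,-0.04,0],
    [-0.022,-0.04,0],
    [-0.022,-0.04,0],
    [-0.022,-0.04,0],
    [-0.022,-0.04,0],
    [-0.022,-0.04,0],
    [0,0,0],
    [0,0,0],
    [0,0,0]
  ],
  "delta_rot": [
    [0,0,0],
    [0,0,0],
    [0,0,0],
    [0,0,0],
    [0,0,0],
    [0,0,0],
    [0,0,0],
    [0,0,0],
    [0,0,0],
    [0,0,0],
    [0,0,0],
    [0,0,0],
    [0,0,0],
    [0,0,0],
    [0,0,0]
  ],
  "grip": [-1,-1,-1,-1,-1,-1,-1,-1,-1,-1,-1,-1,-1,-1,-1]
}}

```text
clock: 22.62
tool_pos: [0.5653, -0.0258, 0.2417]
eef_rot: [0.003, 1.0, 0.0, -0.0]
contact_force: [-0.3, -0.2, -0.4]
opening: 0.212
finger_force: 30.0
```

```bash
python3 - <<'E'
from h import *
s=r.get_state();C=cal("wrist");im=r.snapshot("wrist")
delta([.571,-.0267,.2],90)
print([(np.round(d["point"],3),round(d["confidence"],2)) for d in r.look_for("wrist","stylus_tip")+r.look_for("wrist","aperture")])
t=s["tool_pos"]
print("expected tip px",proj(C,[[t[0],t[1],t[2]-.14]]).round(1),"shoulder",proj(C,[[t[0],t[1],t[2]-.085]]).round(1),"aperture",proj(C,[[.571,-.0267,.045]]).round(1))
v=cv2.resize(im[150:350,200:460],None,fx=3,fy=3);cv2.imwrite("pics/w8.png",v)
E
```

```text
at [ 0.5654 -0.0259  0.2418] clock 22.68 tilt z [-4.e-04  8.e-04 -1.e+00] q7 1.19 F [-0.1  0.2 -0.1] open 0.214
shift tool [-0.0056 -0.0008  0.0418] yawY 89.62
turn rz -0.38
[(array([ 0.554, -0.026,  0.202]), 0.83), (array([ 0.546, -0.021,  0.045]), 0.82)]
expected tip px [[319.6 251.9]] shoulder [[318.8 289.5]] aperture [[318.9 235.2]]
```

View pics/w8.png

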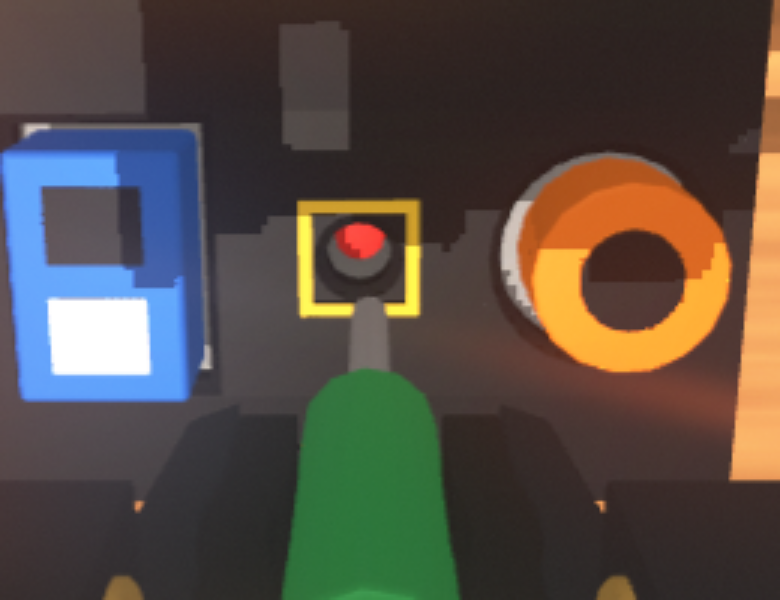

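Emit:
{"name": "play_rows", "arguments": {
  "translation": [
    [-0.004,-0.0025,0.01],
    [0,0,0.025],
    [0,0,0.015],
    [0,0,0],
    [0,0,0]
  ],
  "delta_rot": [
    [0,0,0],
    [0,0,0],
    [0,0,0],
    [0,0,0],
    [0,0,0]
  ],
  "grip": [-1,-1,-1,-1,-1]
}}

```text
clock: 23.4
tool_pos: [0.5702, -0.0299, 0.1921]
eef_rot: [0.005, 1.0, 0.0, 0.0]
contact_force: [0.9, 0.3, 0.7]
opening: 0.212
finger_force: 30.0
```

```bash
python3 - <<'E'
from h import *
C=cal("wrist");im=r.snapshot("wrist")
delta([.5695,-.0284,.172],90)
v=cv2.resize(im[170:300,250:400],None,fx=4,fy=4);cv2.imwrite("pics/w9.png",v)
E
```

```text
at [ 0.5703 -0.0299  0.1923] clock 23.45 tilt z [ 1.3e-03  2.0e-04 -1.0e+00] q7 1.16 F [ 0.   0.5 -1. ] open 0.218
shift tool [0.0009 0.0015 0.0203] yawY 89.47
turn rz -0.53
```

View pics/w9.png

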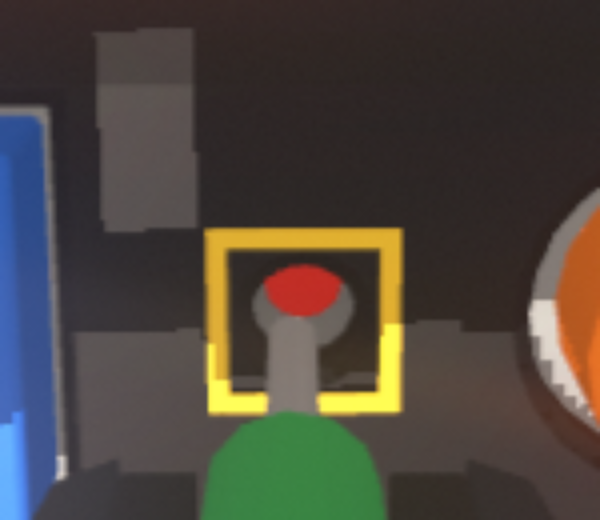

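The steel tip at crop (293,320) is about 1.5 mm left of the hole centre at (304,320), and slightly low in the picture. I'll correct that and enter.

Emit:
{"name": "play_rows", "arguments": {
  "translation": [
    [0.001,0.0015,0],
    [0,0,0.01],
    [0,0,0.01],
    [0,0,0],
    [0,0,0]
  ],
  "delta_rot": [
    [0,0,0],
    [0,0,0],
    [0,0,0],
    [0,0,0],
    [0,0,0]
  ],
  "grip": [-1,-1,-1,-1,-1]
}}

```text
clock: 24.08
tool_pos: [0.5688, -0.0285, 0.1715]
eef_rot: [0.005, 1.0, 0.0, -0.0]
contact_force: [0.4, 0.7, -0.1]
opening: 0.22
finger_force: 30.0
```

Emit:
{"name": "play_rows", "arguments": {
  "translation": [
    [0,0,0.006],
    [0,0,0.004],
    [0,0,0.002],
    [0,0,0],
    [0,0,0]
  ],
  "delta_rot": [
    [0,0,0],
    [0,0,0],
    [0,0,0],
    [0,0,0],
    [0,0,0]
  ],
  "grip": [-1,-1,-1,-1,-1],
  "squeeze": 40
}}

```text
clock: 24.7
tool_pos: [0.569, -0.0285, 0.16]
eef_rot: [0.005, 1.0, 0.0, 0.0]
contact_force: [-0.3, 0.3, 2.8]
opening: 0.217
finger_force: 40.0
```

Contact at 2.8 N, partway down. Pressing on.

Emit:
{"name": "play_rows", "arguments": {
  "translation": [
    [0,0,0.001],
    [0,0,0.001],
    [0,0,0],
    [0,0,0]
  ],
  "delta_rot": [
    [0,0,0],
    [0,0,0],
    [0,0,0],
    [0,0,0]
  ],
  "grip": [-1,-1,-1,-1]
}}

```text
clock: 25.2
tool_pos: [0.5692, -0.0284, 0.1584]
eef_rot: [0.005, 1.0, -0.0, 0.001]
contact_force: [-1.0, 0.1, 9.0]
opening: 0.213
finger_force: 40.0
```

Emit:
{"name": "play_rows", "arguments": {
  "translation": [
    [0,0,0.0005],
    [0,0,0],
    [0,0,0],
    [0,0,0],
    [0,0,0]
  ],
  "delta_rot": [
    [0,0,0],
    [0,0,0],
    [0,0,0],
    [0,0,0],
    [0,0,0]
  ],
  "grip": [-1,-1,-1,-1,-1]
}}

```text
clock: 25.82
tool_pos: [0.5693, -0.0284, 0.1583]
eef_rot: [0.005, 1.0, -0.0, 0.001]
contact_force: [-1.8, 0.6, 11.6]
opening: 0.214
finger_force: 40.0
```

```bash
python3 - <<'E'
from h import *
delta([.569,-.0285,.158],90)
im=r.snapshot("wrist");cv2.imwrite("pics/w10.png",cv2.resize(im[130:300,180:460],None,fx=2.8,fy=2.8))
E
```

```text
at [ 0.5693 -0.0284  0.1583] clock 25.82 tilt z [ 1.5e-03 -2.0e-04 -1.0e+00] q7 1.13 F [-1.8  0.6 11.6] open 0.214
shift tool [ 0.0003 -0.0001  0.0003] yawY 89.47
turn rz -0.53
```

View pics/w10.png

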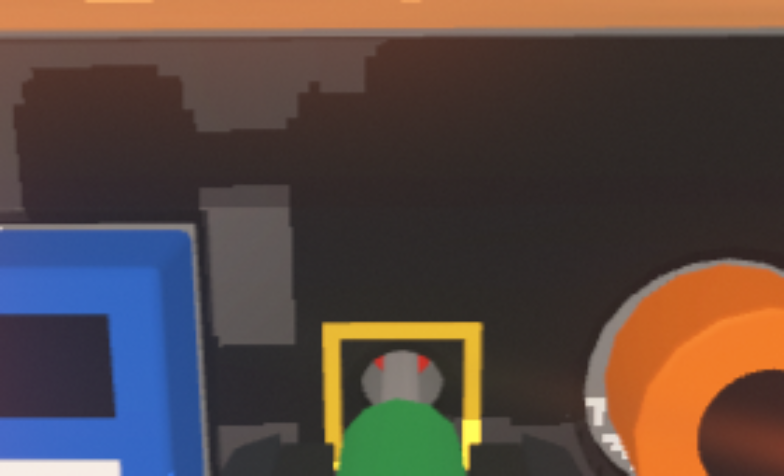

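The pin is centred in the hole on the red button at (402,375). The reaction is 11.6 N and the travel has stopped, so the button is against its stop. Both remotes are still seated.

```bash
python3 -c "
from plant import r
print(r.finish_job())"
```

```text
the job is handed in; nothing more can be done
None
```

I handed the job in at about 26 s: both remotes sit in their matching cradles and are released, and the gripped stylus holds the pairing button against its stop at about 11 N.

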